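Shut the gel cup that was left open

TASK

The freshener cart is closing for the night, and one of the three gel cups still has its vented dome standing up. With your fingertips, press that dome gently down until it is fully shut, then take your hand away. Leave the cup standing where it is without lifting it, and do not touch the other cups, the canister or the tip box.

Things in the scene. Friction and masses are not known exactly. Their poses are not given: they have to be found in the camera images.
- cup_1: round lime-green gel freshener cup, 78 mm across its collar, 60 mm at the foot, about 0.22 kg, loose. Origin at the centre of its underside, z up. The cup is 46 mm tall, with a dome 24 mm high on it: 70 mm in all when shut. Its dome is shut; it is to be left alone.
- dome_1 (a joint): how far the dome of cup_1 stands up above shut, in m: 0 is shut (rim of the dome on the collar of the cup), 0.020 the highest. It slides straight up and down on a slotted skirt, with a steady friction of about 4 N, has no spring, stays where it is left, and meets a firm stop at 0.
- dome_1_top (a point): middle of the flat crown (28 mm across) of the dome of cup_1; it moves with the dome: 70 mm above the cart top when shut, higher by joint dome_1 when up, and the thin crown gives 1 mm for each 5 N of push (5 mm at most) and springs back.
- cup_2: round lime-green gel freshener cup, 78 mm across its collar, 60 mm at the foot, about 0.22 kg, loose. Origin at the centre of its underside, z up. The cup is 46 mm tall, with a dome 24 mm high on it: 70 mm in all when shut. Its dome starts 14 to 19 mm up, showing a slotted skirt: the only one up. The three are otherwise alike and swap places.
- dome_2 (a joint): how far the dome of cup_2 stands up above shut, in m: 0 is shut (rim of the dome on the collar of the cup), 0.020 the highest. It slides straight up and down on a slotted skirt, with a steady friction of about 4 N, has no spring, stays where it is left, and meets a firm stop at 0.
- dome_2_top (a point): middle of the flat crown (28 mm across) of the dome of cup_2; it moves with the dome: 70 mm above the cart top when shut, higher by joint dome_2 when up, and the thin crown gives 1 mm for each 5 N of push (5 mm at most) and springs back.
- cup_3: round lime-green gel freshener cup, 78 mm across its collar, 60 mm at the foot, about 0.22 kg, loose. Origin at the centre of its underside, z up. The cup is 46 mm tall, with a dome 24 mm high on it: 70 mm in all when shut. Its dome is shut; it is to be left alone.
- dome_3 (a joint): how far the dome of cup_3 stands up above shut, in m: 0 is shut (rim of the dome on the collar of the cup), 0.020 the highest. It slides straight up and down on a slotted skirt, with a steady friction of about 4 N, has no spring, stays where it is left, and meets a firm stop at 0.
- dome_3_top (a point): middle of the flat crown (28 mm across) of the dome of cup_3; it moves with the dome: 70 mm above the cart top when shut, higher by joint dome_3 when up, and the thin crown gives 1 mm for each 5 N of push (5 mm at most) and springs back.
- canister: tall clear screw-top canister of white refill discs with a knurled blue lid, 103 mm across, 195 mm tall, 0.35 kg, loose, standing upright. Origin at the centre of its underside. To be left alone.
- tip_box: folded-steel tip box screwed to the cart top, 110 mm (its x) by 160 mm (its y), foot tabs 25 mm more either end, 125 mm tall and a sprung flap over the coin slot on top, 133 mm in all. Origin at the centre of its underside. To be left alone.
There are look-alikes about, which are no part of the job. What is shaped like the cup_2 but black is not meant.

How it is judged:
By the outcome, as a careful person would: the job done as asked, in the order asked, and still so for the second after the job is handed in, with the robot touching nothing.
It also fails if it takes over 32 s, if anything falls off the work surface, if the arm or the gripper's body presses on something with over 40 N, if the wrist force passes 120 N, or if a joint passes its speed limit or range.

ROBOT

A 6-joint arm with a two-finger parallel gripper is mounted at the origin on the work surface. World frame = base frame: x ahead of the robot, y to its left, z up, the work surface at z = 0. Lengths are in m, angles in rad, forces in N, time in s.
With the tool pointing down it reaches from about 0.375 to 0.9 m from the base axis. Payload 3.1 kg.
Tool frame: the origin (TCP) lies between the finger pads; the fingertips stand 8 mm ahead of it and the grasp point (between the pads) lies 11 mm behind it; z points along the fingers, y is the line along which they close (so a half turn about z gives the same grasp; the last joint's range is limited). The gripper opens to 87 mm and grips with 3 to 60 N. Pads are 19 mm wide; open, the fingers measure 117 mm over their backs; the gripper's body (75 mm by 190 mm) begins 51 mm behind the grasp point.
Start: joints at [1.169, 0.527, 1.433, -0, 1.181, -0.178], TCP at [0.139, 0.609, 0.231] pointing down, gripper open.
Joint ranges: [-3.08, 3.08], [-0.75, 2.2], [0.22, 2.44], [-1.43, 4.57], [0, 2.65], [-2.85, 2.85]. Speed limits (rad/s): [2.79, 2.79, 3.14, 3.14, 3.14, 3.14].

INTERFACE

Orientations are given as a unit quaternion [x, y, z, w].
In Python, from rig import robot, vision, job gives the robot as it stands.
- The arm moves only by the shell command python3 -m handwheel 'ROWS' [OPENING] [FORCE]. ROWS is JSON, a list of rows, each a list of 4 numbers: the shift along the tool's x, y, z as a fraction of full scale, then the turn about the tool's z as a fraction of full scale. A call has 1 to 20 rows; each row is the pose to reach, as a shift and turn from the pose commanded when the call began, along the tool's axes at that moment, turning the shorter way round; what a row does not reach only later rows make up. Full scale, the value 1, is 300 mm for a shift and 2 pi rad for a turn. A row lasts 1/12 s, in which the tool goes at most 41.7 mm and 7.16 degrees, less where a joint would pass 70% of its speed; a pose out of reach is approached as far as the arm can. A call with a number of a shift or a turn outside -1 to 1 is refused whole. A call with a gripper value outside its range is refused whole. OPENING is the opening in per cent of the stroke, from 0 (shut) to 100 (fully open), set as the call begins (- or left out, the last holds). The fingers move at their own pace and stop on an object; FORCE is the grip in N (left out, the last holds). Time passes only in rows, so rows that repeat a pose let the fingers close. It gives the time, the measured TCP pose, the force, the opening and the grip force at its end, in the units of the state.
- robot.get_obs(): the state, without advancing time (a new reading comes with each control period).
- vision.camera(name): name is "scene" or "top" or "wrist"; returns a dict with "frame" (384x512x3 uint8, red, green, blue), "K" (3x3 intrinsics, pixels), "cam_to_world" (4x4, takes a point from camera to world coordinates); the wrist camera has in their place "hand_eye" (4x4, takes a point from camera to tool coordinates, whose origin is the TCP and whose axes are the flange's). Camera axes: x right, y down, z forward; pixel columns grow to the right and rows downward; lengths in m; the calibration is good to about 2 mm. The wrist camera is an equidistant fisheye: a pixel r from the principal point sees the ray r / f radians off the axis. A picture is of the moment at which its call begins: read the wrist's pose just before it. There is no depth.
- job.hand_in(): hands the job in; it is judged then, once.
Trained networks look in the newest picture that a camera, given by its name, has taken for a name from the list of things; names that differ only in an ending like _2 or _b are one class to them, and where a whole thing is asked for, a point or a joint stands for the part that bears it (a point fixed in the world has none). Each returns a list of dicts, best first, with "conf" (0 to 1); they miss things now and then, are a little off and sometimes report something else, mostly with a low value. They report only what shows in the picture. A call takes as long as a camera call. They do not tell look-alikes from the thing itself.
- vision.look_for(camera, label): "point" ([row, column] in pixels, amid what is visible of it).
- vision.outline_of(camera, label): "mask" (384x512 bool, what is visible of it) and "point" ([row, column] in pixels, amid what is visible of it).
The state is a dict: "time": time; "q": joint angles; "joint_velocities": joint speeds; "joint_torque": joint torques, N m; "position": TCP position; "tool_rot": TCP orientation; "ft_force": force on the tool from outside, world axes, zero at the start; "moment": the same for the moment, N m; "grip_width": finger opening in m; "grip_force": force on a finger pad.
Only numpy, scipy, OpenCV 4.12 (cv2) and the standard library are available. Lean on these libraries where they do the work, as an engineer would, in place of code of your own. Each camera call takes 0.05 s, during which the arm holds its last target. There are 200 camera calls.

## Working session

There is one attempt and no reset: what is moved stays moved. The work goes in short steps, Python scripts to look and compute and a shell command to move; the robot and the scene stay as the last step left them, time stands still between calls to the robot, and variables do not carry over. Pictures are saved under pics/ and viewed, at most 10 in all, crops included, and the job is handed in when it is done.

```bash
mkdir -p pics; python3 - <<'E'
from rig import robot, vision
import cv2,numpy as np
o=robot.get_obs();print(o['time'],o['position'],o['tool_rot'],o['ft_force'],o['grip_width'])
ims=[]
for c in ["scene","top"]:
    d=vision.camera(c);f=d['frame'].copy()
    print(c,d['K'].tolist(),np.round(d['cam_to_world'],4).tolist())
    for r in vision.outline_of(c,"cup_2"):
        ys,xs=np.where(r['mask']);print(c,r['conf'],r['point'],xs.min(),xs.max(),ys.min(),ys.max())
    cv2.imwrite(f'pics/{c}.png',f[:,:,::-1])
E
```

```text
0.0 [0.13842299 0.60875643 0.22958611] [ 1.11684332e-01  9.93743169e-01 -1.01834400e-03 -2.94968863e-04] [0.37507244 0.64761071 0.33288475] 0.08667468270806734
scene [[365.86300159111806, 0.0, 251.75912856663038], [0.0, 365.86300159111806, 188.08266074759973], [0.0, 0.0, 1.0]] [[0.046, 0.8444, -0.5338, 1.2406], [0.9989, -0.0435, 0.0172, -0.0199], [-0.0087, -0.534, -0.8454, 1.1675], [0.0, 0.0, 0.0, 1.0]]
scene 0.9 [173.1, 325.5] 318 338 163 185
scene 0.89 [209.0, 188.6] 178 200 197 220
scene 0.86 [188.9, 299.2] 291 311 180 204
scene 0.85 [220.7, 305.0] 297 318 211 233
scene 0.81 [163.5, 292.2] 285 305 154 177
scene 0.75 [204.3, 269.1] 260 281 193 216
scene 0.55 [177.8, 238.6] 231 252 168 191
top [[416.2113857326032, 0.0, 257.28438091203844], [0.0, 416.2113857326032, 184.67770377992858], [0.0, 0.0, 1.0]] [[-0.0022, -0.9975, 0.0703, 0.471], [-0.9997, 0.0004, -0.025, 0.021], [0.0249, -0.0703, -0.9972, 1.2911], [0.0, 0.0, 0.0, 1.0]]
top 0.96 [210.4, 266.2] 254 277 198 222
top 0.89 [174.2, 324.5] 315 341 160 184
top 0.79 [228.3, 198.5] 184 210 214 242
top 0.75 [173.1, 230.9] 220 244 160 184
top 0.72 [212.3, 157.4] 143 170 200 227
top 0.7 [186.1, 195.5] 181 207 173 199
top 0.67 [144.2, 191.7] 179 204 135 159
```

View pics/scene.png

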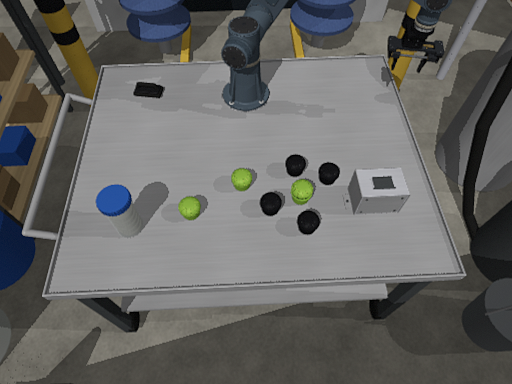

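View pics/top.png

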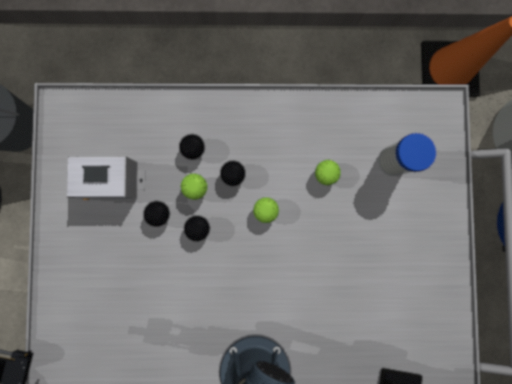

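The scene view shows three green cups at (col,row) (242,178), (190,208) and (302,190). The top view shows them at (266,210), (328,172) and (194,186). The third is ringed by four black look-alikes and seems to have its dome up, so I'll confirm it in an enlarged crop.

```bash
cat > h.py <<'E'
import numpy as np
def ray(d,u,v):
    T=d['cam_to_world'];r=T[:3,:3]@np.linalg.inv(d['K'])@np.array([u,v,1.]);return T[:3,3],r/np.linalg.norm(r)
def tri(rs):
    A=sum(np.eye(3)-np.outer(r,r) for _,r in rs);b=sum((np.eye(3)-np.outer(r,r))@c for c,r in rs);return np.linalg.solve(A,b)
def at(cr,z):
    c,r=cr;return c+r*(z-c[2])/r[2]
E
python3 - <<'E'
from rig import vision
import cv2,numpy as np
from h import *
s=vision.camera("scene");t=vision.camera("top")
def blobs(d):
    h=cv2.cvtColor(d['frame'],cv2.COLOR_RGB2HSV);m=cv2.inRange(h,(30,110,60),(50,255,255))
    n,_,st,ce=cv2.connectedComponentsWithStats(m)
    return [(st[i].tolist(),ce[i]) for i in range(1,n) if st[i][4]>100]
bs,bt=blobs(s),blobs(t)
for b in bs: print('s',b[0],b[1],at(ray(s,*b[1]),.045).round(3))
for b in bt: print('t',b[0],b[1],at(ray(t,*b[1]),.045).round(3))
for a in bs:
  for b in bt:
    p=tri([ray(s,*a[1]),ray(t,*b[1])])
    if np.hypot(*(at(ray(s,*a[1]),.045)-at(ray(t,*b[1]),.045))[:2])<.04: print(p.round(4))
T=t
for l in["cup_1"]:
  for r in vision.look_for("top",l): print(r['conf'],at(ray(t,r['point'][1],r['point'][0]),.045).round(3))
f=s['frame'][145:240,170:350,::-1]
cv2.imwrite('pics/crop.png',cv2.resize(f,None,fx=4.4,fy=4.4,interpolation=cv2.INTER_CUBIC))
E
```

```text
s [232, 169, 20, 22, 360] [241.49722222 178.92222222] [ 0.49  -0.033  0.045]
s [291, 179, 22, 26, 433] [301.42032333 191.00923788] [0.553 0.181 0.045]
s [178, 197, 23, 23, 401] [189.5286783  207.53366584] [ 0.601 -0.219  0.045]
t [315, 160, 25, 25, 473] [327.29598309 172.11839323] [ 0.597 -0.222  0.045]
t [181, 174, 26, 25, 508] [193.43503937 186.18110236] [0.554 0.181 0.045]
t [254, 198, 24, 25, 475] [265.54315789 209.73894737] [ 0.484 -0.035  0.045]
[ 0.4838 -0.0341  0.036 ]
[0.5543 0.1808 0.0464]
[ 0.5975 -0.2218  0.0384]
0.92 [0.481 0.287 0.045]
0.9 [ 0.592 -0.213  0.045]
0.89 [0.59  0.066 0.045]
0.8 [ 0.473 -0.039  0.045]
0.69 [0.432 0.163 0.045]
0.61 [0.681 0.184 0.045]
0.58 [0.559 0.177 0.045]
```

View pics/crop.png

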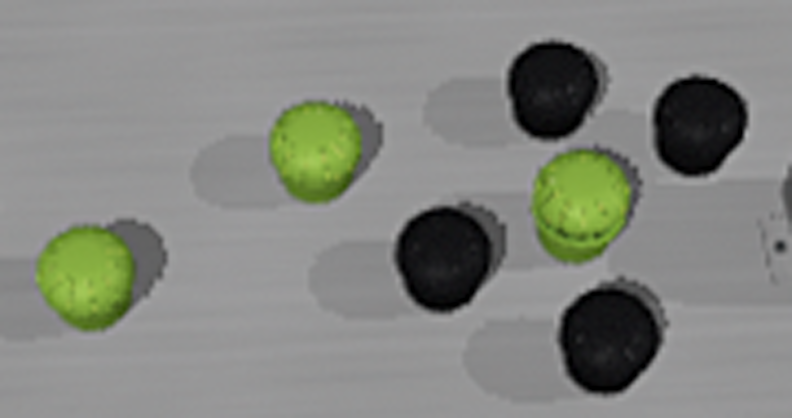

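The crop confirms it: only the green cup at scene (302,190) shows a dark slotted skirt between its dome and collar. The other two green cups at (242,178) and (190,208) are shut, and the four similar ones around it are black. It sits at about (0.554, 0.181). I'll move over it with the fingers closing, in two halves.

```bash
python3 -m handwheel '[[-0.03,-0.02,0,0],[-0.09,-0.06,0,0],[-0.18,-0.12,0,0],[-0.27,-0.18,0,0],[-0.36,-0.24,0,0],[-0.45,-0.29,0,0],[-0.54,-0.35,0,0],[-0.63,-0.41,0,0],[-0.72,-0.47,0,0],[-0.79,-0.51,0,0],[-0.83,-0.54,0,0]]' 0 20
python3 -m handwheel '[[-0.03,-0.02,0,0],[-0.09,-0.06,0,0],[-0.18,-0.12,0,0],[-0.27,-0.18,0,0],[-0.36,-0.24,0,0],[-0.45,-0.29,0,0],[-0.54,-0.35,0,0],[-0.63,-0.41,0,0],[-0.72,-0.47,0,0],[-0.79,-0.51,0,0],[-0.83,-0.54,0,0],[-0.83,-0.54,0,0],[-0.83,-0.54,0,0]]'
python3 - <<'E'
from rig import robot, vision
import cv2,numpy as np
from scipy.spatial.transform import Rotation as R
o=robot.get_obs();d=vision.camera("wrist")
print(o['time'],o['position'],o['tool_rot'],o['ft_force'],o['grip_width'])
K,H=d['K'],d['hand_eye'];print(K.tolist(),H.round(4).tolist())
Rt=R.from_quat(o['tool_rot']).as_matrix()
h=cv2.cvtColor(d['frame'],cv2.COLOR_RGB2HSV);m=cv2.inRange(h,(30,110,60),(50,255,255))
n,_,st,ce=cv2.connectedComponentsWithStats(m)
for i in range(1,n):
    if st[i][4]<100: continue
    x=(ce[i]-K[:2,2])/K[0,0];r=np.hypot(*x);v=np.array([*(x/r*np.sin(r)),np.cos(r)])
    w=Rt@H[:3,:3]@v;c=o['position']+Rt@H[:3,3]
    print(st[i],ce[i],[(c+w*(z-c[2])/w[2]).round(4).tolist() for z in(.046,.06,.075)],c.round(3))
cv2.imwrite('pics/w1.png',d['frame'][:,:,::-1])
E
```

```text
time: 1.27
position: [0.3479, 0.3938, 0.2308]
tool_rot: [0.113, 0.994, -0.0, 0.001]
ft_force: [-0.6, -0.2, -0.0]
grip_width: 0.0214
grip_force: 0.0
time: 2.35
position: [0.5517, 0.1828, 0.2303]
tool_rot: [0.112, 0.994, 0.0, -0.001]
ft_force: [0.1, 1.1, -0.2]
grip_width: 0.0005
grip_force: 0.0
2.35 [0.55173723 0.18281772 0.23027196] [ 1.12243243e-01  9.93680433e-01  1.67060195e-04 -7.89558723e-04] [ 0.11407526  1.07105388 -0.24514585] 0.0005007095321444422
[[297.3186396354542, 0.0, 257.9640231474706], [0.0, 297.3186396354542, 186.79721717100867], [0.0, 0.0, 1.0]] [[0.0012, -0.9528, -0.3035, 0.0817], [1.0, 0.0012, 0.0001, -0.0009], [0.0002, -0.3035, 0.9528, -0.1549], [0.0, 0.0, 0.0, 1.0]]
[  60  128   60   59 2714] [ 88.34487841 155.96904937] [[0.4868, -0.03, 0.046], [0.4862, -0.0205, 0.06], [0.4855, -0.0104, 0.075]] [0.472 0.2   0.385]
[ 223  138   69   70 3745] [256.67129506 172.76154873] [[0.5597, 0.1786, 0.046], [0.556, 0.1795, 0.06], [0.5522, 0.1804, 0.075]] [0.472 0.2   0.385]
[ 11 224  38  30 556] [ 26.36151079 236.4028777 ] [[0.5759, -0.2151, 0.046], [0.5716, -0.198, 0.06], [0.567, -0.1796, 0.075]] [0.472 0.2   0.385]
```

View pics/w1.png

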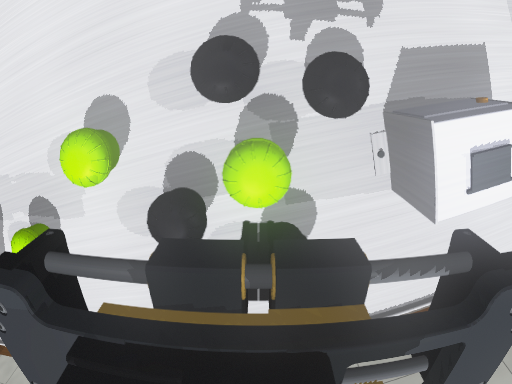

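The wrist view shows the green cup with its dome up at (257,173), under the closed fingers and clear of the black ones. Combining the views gives a centre of about (0.5545, 0.180). I'll centre the tool and go down to just above the crown.

```bash
python3 -m handwheel '[[-0.005,-0.003,0.02,0],[-0.011,-0.007,0.07,0],[-0.011,-0.007,0.13,0],[-0.011,-0.007,0.2,0],[-0.011,-0.007,0.27,0],[-0.011,-0.007,0.33,0],[-0.011,-0.007,0.37,0],[-0.011,-0.007,0.39,0],[-0.011,-0.007,0.4,0],[-0.011,-0.007,0.4,0],[-0.011,-0.007,0.4,0]]'
python3 - <<'E'
from rig import robot, vision
import cv2,numpy as np
from scipy.spatial.transform import Rotation as R
o=robot.get_obs();d=vision.camera("wrist")
print(o['time'],o['position'],o['ft_force'])
K,H=d['K'],d['hand_eye']
Rt=R.from_quat(o['tool_rot']).as_matrix()
def proj(p):
    q=np.linalg.inv(H)@np.r_[Rt.T@(np.array(p)-o['position']),1];q=q[:3];a=np.hypot(*q[:2]);return K[:2,2]+K[0,0]*np.arctan2(a,q[2])*q[:2]/a
f=d['frame'][:,:,::-1].copy()
th=np.linspace(0,2*np.pi,40)
for z,r in((.062,.039),(.046,.039),(.086,.014)):
    pts=np.array([proj([.5545+r*np.cos(a),.18+r*np.sin(a),z]) for a in th]);cv2.polylines(f,[pts.round().astype(int)],True,(0,0,255),1)
cv2.imwrite('pics/w2.png',cv2.resize(f[100:384,130:390],None,fx=2,fy=2))
d=vision.camera("scene");f=d['frame'][130:240,240:380,::-1]
cv2.imwrite('pics/s2.png',cv2.resize(f,None,fx=5,fy=5,interpolation=cv2.INTER_CUBIC))
E
```

```text
time: 3.32
position: [0.5553, 0.1807, 0.1111]
tool_rot: [0.111, 0.994, 0.0, 0.001]
ft_force: [0.1, -0.9, 0.0]
grip_width: -0.0
grip_force: 0.0
3.3167 [0.55527969 0.18069264 0.11113375] [ 0.08131344 -0.8880304   0.03095574]
```

View pics/w2.png

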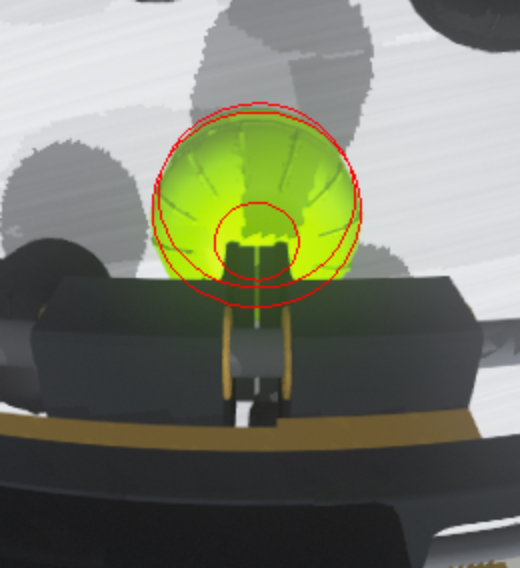

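View pics/s2.png

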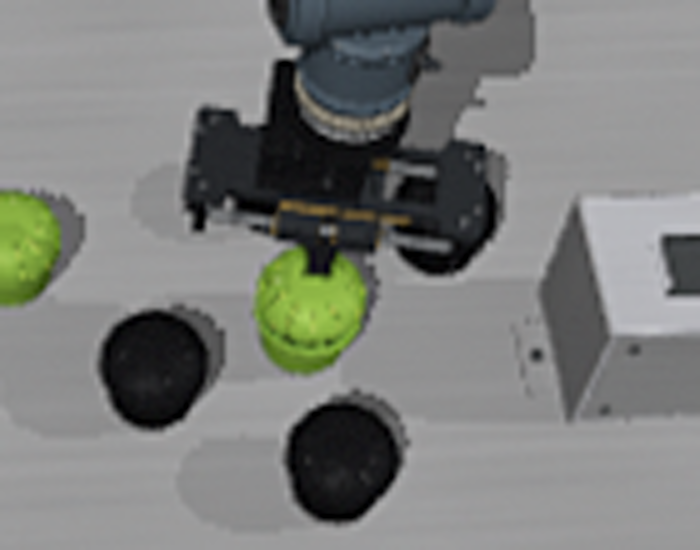

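The model rings match the dome to about 2 mm in the wrist view, with the fingertips inside the crown circle. The scene crop shows the tips just above the dome and clear of the neighbours. I'll press slowly and watch the force.

```bash
python3 -m handwheel '[[0,0,0.01,0],[0,0,0.02,0],[0,0,0.03,0],[0,0,0.04,0],[0,0,0.045,0],[0,0,0.05,0],[0,0,0.055,0],[0,0,0.06,0],[0,0,0.065,0],[0,0,0.07,0],[0,0,0.075,0],[0,0,0.08,0],[0,0,0.08,0]]'
python3 -m handwheel '[[0,0,0.004,0],[0,0,0.008,0],[0,0,0.012,0],[0,0,0.016,0],[0,0,0.02,0],[0,0,0.023,0],[0,0,0.025,0],[0,0,0.025,0],[0,0,0.025,0]]'
```

```text
time: 4.5
position: [0.5552, 0.1802, 0.0865]
tool_rot: [0.112, 0.994, 0.0, 0.0]
ft_force: [-0.8, -0.8, 3.6]
grip_width: 0.0003
grip_force: 1.8
time: 5.25
position: [0.5552, 0.1802, 0.079]
tool_rot: [0.112, 0.994, -0.0, 0.0]
ft_force: [-1.5, -0.9, 2.6]
grip_width: 0.0004
grip_force: 1.5
```

```bash
python3 -m handwheel '[[0,0,0.003,0],[0,0,0.006,0],[0,0,0.008,0],[0,0,0.008,0]]'
python3 -m handwheel '[[0,0,0.002,0],[0,0,0.004,0],[0,0,0.004,0],[0,0,0.004,0]]'
```

```text
time: 5.58
position: [0.5552, 0.1802, 0.077]
tool_rot: [0.112, 0.994, 0.0, 0.0]
ft_force: [-1.5, -1.0, 7.6]
grip_width: 0.0003
grip_force: 3.5
time: 5.92
position: [0.5552, 0.1802, 0.0764]
tool_rot: [0.112, 0.994, 0.0, 0.0]
ft_force: [-1.6, -0.3, 9.6]
grip_width: 0.0005
grip_force: 4.9
```

The force has climbed past the 4 N friction at about 5 N per mm, with the crown at 70 mm, so the stop is reached. I'll give it one small extra press and then retreat.

```bash
python3 -m handwheel '[[0,0,0.002,0],[0,0,0.002,0],[0,0,0.002,0]]'
python3 -m handwheel '[[0,0,-0.005,0],[0,0,-0.015,0],[0,0,-0.04,0],[0,0,-0.1,0],[0,0,-0.17,0],[0,0,-0.25,0],[0,0,-0.33,0],[0,0,-0.4,0],[0.06,0,-0.44,0],[0.15,0,-0.45,0],[0.24,0,-0.45,0],[0.33,0,-0.45,0],[0.4,0,-0.45,0],[0.42,0,-0.45,0],[0.42,0,-0.45,0]]'
python3 - <<'E'
from rig import robot, vision
import cv2,numpy as np
from h import *
o=robot.get_obs();s=vision.camera("scene");t=vision.camera("top")
print(o['time'],o['position'],o['ft_force'])
for d in(s,t):
    m=cv2.inRange(cv2.cvtColor(d['frame'],cv2.COLOR_RGB2HSV),(30,110,60),(50,255,255))
    n,_,st,ce=cv2.connectedComponentsWithStats(m)
    for i in range(1,n):
        if st[i][4]>100: print(st[i],ce[i])
cv2.imwrite('pics/s3.png',cv2.resize(s['frame'][130:240,170:330,::-1],None,fx=5,fy=5,interpolation=cv2.INTER_CUBIC))
E
```

```text
time: 6.17
position: [0.5552, 0.1802, 0.0761]
tool_rot: [0.112, 0.994, 0.0, 0.0]
ft_force: [-2.6, -0.7, 11.0]
grip_width: 0.0005
grip_force: 5.7
time: 7.42
position: [0.4307, 0.2084, 0.2099]
tool_rot: [0.111, 0.994, -0.0, -0.001]
ft_force: [0.5, 0.8, -0.9]
grip_width: 0.0004
grip_force: 0.0
7.4167 [0.43068745 0.20844184 0.20987315] [ 0.4695546   0.79337254 -0.93086784]
[232 168  20  23 361] [241.49307479 178.89196676]
[291 181  22  24 383] [301.19321149 192.15143603]
[178 197  23  23 401] [189.5286783  207.53366584]
[315 160  25  25 473] [327.29598309 172.11839323]
[182 175  25  24 484] [193.75413223 186.47520661]
[254 198  24  24 470] [265.5787234  209.65744681]
```

View pics/s3.png

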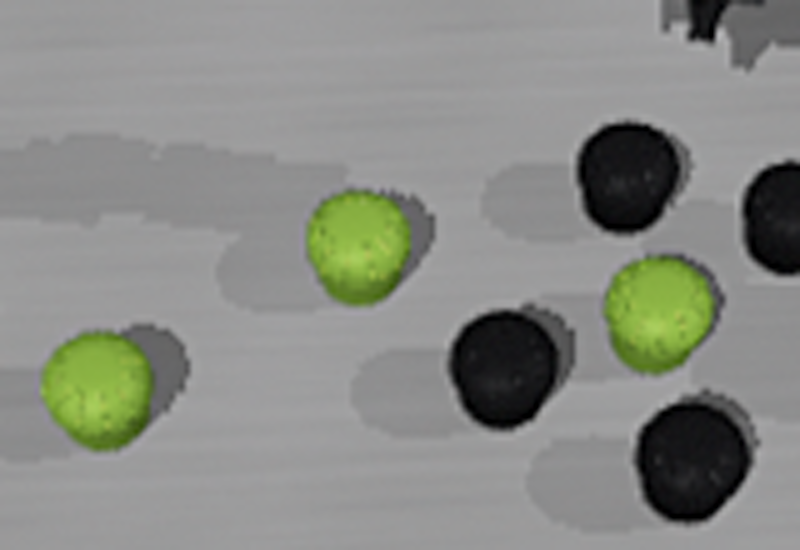

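The dome of the target cup, at crop (658,315), is shut with no skirt showing and looks like the other two. All the cups are where they were and the hand is clear.

```bash
python3 -c "
from rig import job
print(job.hand_in())"
```

```text
the job is handed in; nothing more can be done
None
```

I pressed the one raised dome fully shut with at most about 11 N in the force readings, took the hand away, and handed the job in at about 7.5 s; the last pictures show no skirt and the cups where they were.

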